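# Clear the modelling bench: tools, bust and kiln props to their places

## Task

Clear up the modelling bench: lay the two modelling tools (the flat wooden stick and the wire-loop tool) flat in the rectangular metal tray, side by side along its length and not on top of each other; stand the little terracotta bust upright in the middle of the square wooden board; and stand both kiln props, round and square, upright on the floor of the round white tub. The fired clay is brittle: set the pieces down, do not drop them or knock the bust over, and leave the spray bottle and the mug where they are.

Things in the scene. Friction and masses are not known exactly. Their poses are not given: they have to be found in the camera images.
- stick_center (a point): Boxwood modelling stick: a flat wooden bar lying on the table, 126 mm long (along its x), 18 mm wide (y) and 12 mm thick (z) over the middle 100 mm, narrower at both ends. The point is its centre, 6 mm above its underside; it balances there. About 30 g.
- looptool_center (a point): Loop tool: a wooden handle 85 mm long, 16 mm wide (y), 14 mm thick (z), then a short brass ferrule and a flat steel wire loop 30 mm wide at the +x end; 130 mm long in all (along its x), lying on the table. The point is the middle of the whole length, on the handle (which runs from 65 mm behind the point to 20 mm ahead of it), 7 mm above the underside. About 35 g.
- bust_center (a point): Small fired terracotta portrait bust, 90 mm tall, standing upright: plinth 44 mm (x) by 50 mm (y) and 14 mm high, above it a block-shaped chest 34 mm front to back (x) and 50 mm wide (y) up to 56 mm high, then a neck and a head 29 mm across. Its face looks along its -x. The point is the centre, 45 mm above its underside, in the chest: grip the chest front to back there. About 200 g, fragile.
- roundprop_center (a point): Round kiln prop: an upright fired-clay cylinder with a dark hole in its top, 36 mm in diameter and 70 mm tall. The point is its centre, 35 mm above its underside. About 130 g, fragile.
- squareprop_center (a point): Square kiln prop: an upright fired-clay post with a dark hole in its top, 34 mm by 34 mm and 56 mm tall. The point is its centre, 28 mm above its underside; x and y are square to its sides. About 120 g, fragile.
- tray: Shallow rectangular aluminium tool tray, fixed, open above: 120 mm (along its x) by 180 mm (along its y, the long way) outside, 14 mm high, walls 4 mm, floor 4 mm thick. Origin: centre of its underside, on the table.
- board: Square plywood ware board, fixed flat on the table, 140 mm by 140 mm (x, y square to its sides), 12 mm thick. Origin: centre of its underside.
- tub: Round white plastic tub, fixed, open above: 160 mm across outside, 45 mm high, walls 4 mm (inside about 148 mm across at the floor), floor 5 mm thick. Origin: centre of its underside.
- spray: Bystander: yellow spray bottle with an orange trigger head, loose, 66 mm in diameter and about 160 mm tall; its nozzle sticks out 54 mm along its -x. Origin: centre of its underside. Leave it alone.
- mug: Bystander: blue ceramic mug, loose, 80 mm across and 90 mm tall, its handle along its +y. Origin: centre of its underside. Leave it alone.
Not all that is in view belongs to the job. Leave any green look-alike of the part that bears stick_center alone.

How it is judged:
By the outcome, as a careful person would: the job done as asked, in the order asked, and still so for the second after the job is handed in, with the robot touching nothing.
It also fails if it takes over 120 s, if anything falls off the work surface, if the arm or the gripper's body presses on something with over 40 N, if the wrist force passes 120 N, or if a joint passes its speed limit or range.

## Robot

A 6-joint arm with a two-finger parallel gripper is mounted at the origin on the work surface. World frame = base frame: x ahead of the robot, y to its left, z up, the work surface at z = 0. Lengths are in m, angles in rad, forces in N, time in s.
With the tool pointing down it reaches from about 0.325 to 0.9 m from the base axis. Payload 3.5 kg.
Tool frame: the origin (TCP) lies between the finger pads; the fingertips stand 11 mm ahead of it and the grasp point (between the pads) lies 8 mm behind it; z points along the fingers, y is the line along which they close (so a half turn about z gives the same grasp; the last joint's range is limited). The gripper opens to 85 mm and grips with 20 to 120 N. Pads are 22 mm wide; open, the fingers measure 114 mm over their backs; the gripper's body (76 mm by 85 mm) begins 54 mm behind the grasp point. The pads swing forward as they close: fully open they stand 13 mm farther back than shut.
Start: joints at [-1.443, 0.276, -0.026, 1.268, 0, 1.467], TCP at [0.143, -0.608, 0.242] pointing down, gripper open.
Joint ranges: [-3.12, 3.12], [-0.85, 1.88], [-1.08, 1.24], [-1.95, 2.15], [-1.57, 1.53], [-3.14, 3.14]. Speed limits (rad/s): [2.57, 2.57, 3.14, 3.14, 3.14, 3.14].

## Interface

Orientations are given as a rotation vector (axis times angle).
In Python, from station import bot gives the robot as it stands.
- The arm moves only by the shell command python3 -m jog 'ROWS' [FORCE]. ROWS is a JSON object of lists of equal length, an entry for each row: "claw": the finger opening in m, from 0 to 0.0854; "slide": the shift along the tool's x, y, z in m, a list of three; "rot": the turn, a rotation vector about the tool's x, y, z in rad, a list of three. In form: {"claw": [claw, ...], "slide": [[dx, dy, dz], ...], "rot": [[wx, wy, wz], ...]}. A call has exactly 8 rows; each row shifts and turns the commanded pose from where the row before left it, along the tool's axes as they then stand; what a row does not reach is not made up. A row lasts 1/10 s, in which the tool goes at most 50 mm and 8.59 degrees, less where a joint would pass 70% of its speed; a pose out of reach is approached as far as the arm can. A call is refused whole if a number of a shift passes 0.05 or a number of a turn 0.15, either way. A call with a gripper value outside its range is refused whole. The fingers move at their own pace and stop on an object; FORCE is the grip in N (left out, the last holds). Time passes only in rows, so rows that do not move let the fingers close, or fill a call up. It gives the time, the measured TCP pose, the force, the opening and the grip force at its end, in the units of the state.
- bot.get_state(): the state, without advancing time (a new reading comes with each control period).
- bot.grab_frame(name): name is "scene" or "top" or "wrist"; returns (picture, depth): 420x560x3 uint8, red, green, blue; 420x560 float32, m along the optical axis (not along the pixel's ray), 0 where there is no reading.
- bot.camera_model(name): a dict with "vfov" (degrees; the focal length in pixels is half the picture's height over the tangent of half this angle, whatever the lens; pixels are square), "cx", "cy" (the principal point, pixels), "xyz" and "rotation" of the camera in the world. Camera axes: x right, y down, z forward; pixel columns grow to the right and rows downward; lengths in m; the calibration is good to about 2 mm. A picture is of the moment at which its call begins: read the wrist's pose just before it. camera_model takes no time and is no camera call; for the wrist camera it gives the pose at the moment of the call.
- bot.sign_off(): hands the job in; it is judged then, once.
Trained networks look in the newest picture that a camera, given by its name, has taken for a name from the list of things; names that differ only in an ending like _2 or _b are one class to them, and where a whole thing is asked for, a point or a joint stands for the part that bears it (a point fixed in the world has none). Each returns a list of dicts, best first, with "score" (0 to 1); they miss things now and then, are a little off and sometimes report something else, mostly with a low value. They report only what shows in the picture. A call takes as long as a camera call. They do not tell look-alikes from the thing itself.
- bot.look_for(target, camera): "extent" ([centre column, centre row, width, height] in pixels, round what is visible of it).
- bot.trace(target, camera): "pixels" (420x560 bool, what is visible of it) and "extent" ([centre column, centre row, width, height] in pixels, round what is visible of it).
The state is a dict: "t": time; "joint_pos": joint angles; "dq": joint speeds; "joint_torque": joint torques, N m; "tool_pos": TCP position; "tool_rot": TCP orientation; "ft_force": force on the tool from outside, world axes, zero at the start; "moment": the same for the moment, N m; "finger_gap": finger opening in m; "gripper_force": force on a finger pad.
Only numpy, scipy, OpenCV 4.12 (cv2) and the standard library are available. Lean on these libraries where they do the work, as an engineer would, in place of code of your own. Each camera call takes 0.05 s, during which the arm holds its last target. There are 200 camera calls.

## Working session

There is one attempt and no reset: what is moved stays moved. The work goes in short steps, Python scripts to look and compute and a shell command to move; the robot and the scene stay as the last step left them, time stands still between calls to the robot, and variables do not carry over. Pictures are saved under pics/ and viewed, at most 14 in all, crops included, and the job is handed in when it is done.

```bash
ls; mkdir -p pics; cat > h.py <<'E'
import numpy as np, cv2
from station import bot
from scipy.spatial.transform import Rotation as R
def cam(n):
    m=bot.camera_model(n); f=210/np.tan(np.radians(m["vfov"])/2)
    r=np.array(m["rotation"],float)
    r=r if r.shape==(3,3) else R.from_rotvec(r).as_matrix()
    return f,m["cx"],m["cy"],np.array(m["xyz"]),r
def cloud(n,d,c=None):
    f,cx,cy,t,r=c or cam(n)
    v,u=np.mgrid[:420,:560]
    p=np.stack([(u-cx)/f*d,(v-cy)/f*d,d],-1)
    return p@r.T+t
def save(n,im): cv2.imwrite("pics/"+n,im[...,::-1])
E
python3 - <<'E'
from h import *
print(bot.camera_model("top"),bot.camera_model("scene"))
s=bot.get_state(); print({k:np.round(v,3) for k,v in s.items()})
for n in("top","scene"):
    im,d=bot.grab_frame(n); save(n+".png",im); np.save(n+".npy",d); np.save(n+"_im.npy",im)
    P=cloud(n,d)
    for t in "stick_center looptool_center bust_center roundprop_center squareprop_center tray board tub spray mug".split():
        for q in bot.trace(t,n)[:3]:
            if q["score"]<.2: continue
            m=q["pixels"]&(d>0); p=P[m]
            if len(p)<10: continue
            zt=np.percentile(p[:,2],95); top=p[p[:,2]>zt-.012]
            rc=cv2.minAreaRect((top[:,:2]*1000).astype(np.float32))
            print(n,t,round(q["score"],2),np.round(q["extent"]),"z",zt.round(3),"mean",top.mean(0).round(3),"rect",np.round(rc[0]),np.round(rc[1]),round(rc[2]),im[m].mean(0).round())
E
```

```text
pics
{'vfov': 43.14753746956518, 'cx': 284.8915842367728, 'cy': 214.61298346786273, 'xyz': array([3.89799387e-01, 6.21481220e-04, 1.76570080e+00]), 'rotation': array([-2.22610884,  2.16866169, -0.07644849])} {'vfov': 45.40242347113462, 'cx': 275.6383177089859, 'cy': 212.75302182247773, 'xyz': array([ 1.08804805, -0.4334492 ,  1.0263487 ]), 'rotation': array([-2.25816903, -1.1538491 ,  0.40211705])}
{'t': np.float64(0.0), 'joint_pos': array([-1.443,  0.277, -0.028,  1.268, -0.   ,  1.467]), 'dq': array([ 0.001,  0.   , -0.001,  0.001,  0.001, -0.   ]), 'joint_torque': array([-2.0000e-03, -4.4550e+01,  2.9521e+01,  1.6000e-02, -0.0000e+00,
        0.0000e+00]), 'tool_pos': array([ 0.143, -0.608,  0.241]), 'tool_rot': array([-3.118, -0.361,  0.   ]), 'ft_force': array([-0.325,  0.019, -0.457]), 'moment': array([-0.007, -0.024,  0.004]), 'gripper_force': np.float64(0.0), 'finger_gap': np.float64(0.085)}
top stick_center 0.65 [284. 220.  11.  36.] z 0.019 mean [ 0.472 -0.014  0.012] rect [471. -15.] [127.  18.] 8 [243. 219. 157.]
top stick_center 0.48 [250. 262.  16.  37.] z 0.017 mean [0
[... 2601 characters left out ...]
0.  70.] z 0.016 mean [ 0.476 -0.398  0.013] rect [ 471. -396.] [141. 144.] 71 [239. 213. 150.]
scene board 0.49 [273. 223.  38.  28.] z 0.015 mean [ 0.477 -0.017  0.012] rect [475. -16.] [121.  20.] 10 [201. 162. 112.]
scene tub 0.67 [323. 265.  67.  68.] z 0.045 mean [0.646 0.008 0.042] rect [646.   7.] [157. 160.] 51 [193. 185. 186.]
scene spray 0.68 [152. 368.  44.  56.] z 0.163 mean [ 0.666 -0.444  0.16 ] rect [ 665. -445.] [21. 75.] 61 [158. 105.   4.]
scene spray 0.52 [322. 265.  70.  68.] z 0.045 mean [0.646 0.007 0.042] rect [646.   6.] [157. 159.] 49 [194. 186. 187.]
scene mug 0.66 [458. 177.  38.  46.] z 0.091 mean [0.653 0.44  0.087] rect [652. 440.] [79. 82.] 47 [ 54.  87. 119.]
```

View pics/top.png

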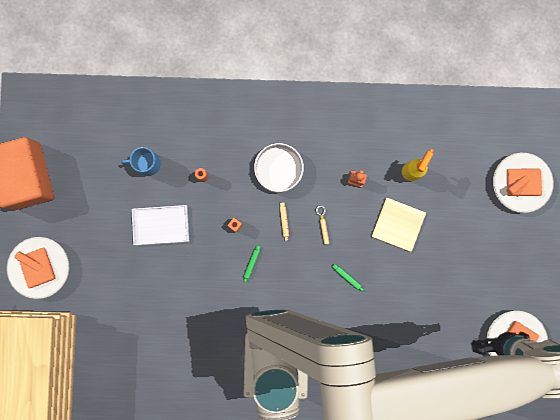

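View pics/scene.png

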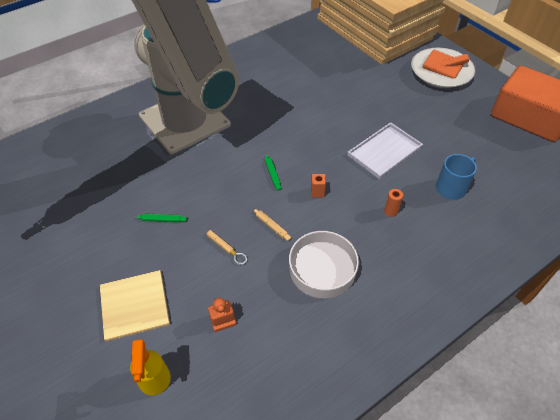

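```bash
python3 - <<'E'
from h import *
im=np.load("top_im.npy");a=cv2.resize(im[130:290,210:390],None,fx=4.4,fy=3.7*4.4/4.4*1.0,interpolation=2)
im=np.load("top_im.npy");a=cv2.resize(im[150:280,220:390],None,fx=4.5,fy=4.5,interpolation=cv2.INTER_CUBIC);save("crop.png",a)
# refined rects from both views with colour-free height masks
E
```

```text
(no output)
```

View pics/crop.png

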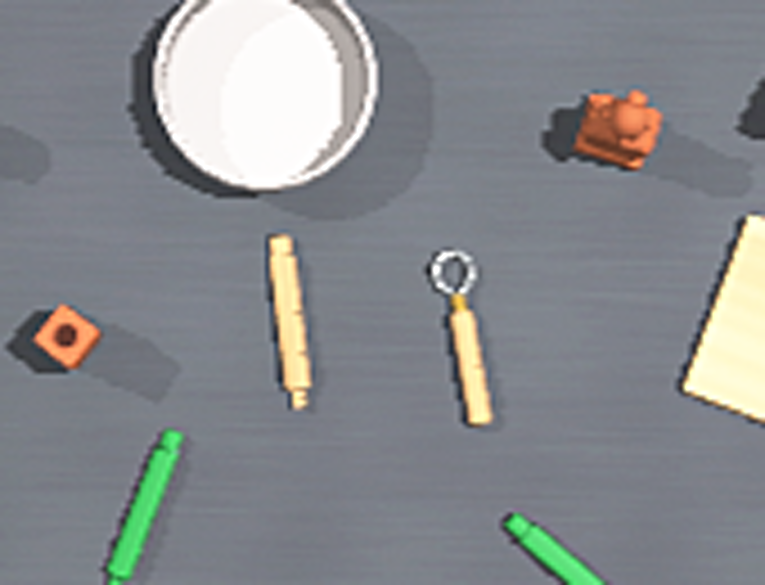

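Candidates for the stick: the beige stick at top (284,220), and green look-alikes at (252,263) and (348,277). The beige one is the stick by its description, and the crop confirms it. The loop tool is at (323,226), the bust at (357,180), the round prop at (201,174) and the square prop at (235,225). The plates, blocks and boards at the edges are clutter.

```bash
python3 - <<'E'
from h import *
P=np.concatenate([cloud(n,np.load(n+".npy")).reshape(-1,3)[np.load(n+".npy").ravel()>0] for n in("top","scene")])
Q={n:cloud(n,np.load(n+".npy")).reshape(-1,3) for n in("top","scene")}
def rect(name,x,y,rad,z0,z1):
    for n,p in Q.items():
        m=(np.hypot(p[:,0]-x,p[:,1]-y)<rad)&(p[:,2]>z0)&(p[:,2]<z1); q=p[m]
        if len(q)<5: print(name,n,len(q));continue
        rc=cv2.minAreaRect((q[:,:2]*1000).astype(np.float32)); c=q[:,:2]-q[:,:2].mean(0)
        w,V=np.linalg.eigh(c.T@c); a=np.degrees(np.arctan2(V[1,1],V[0,1]))
        print(name,n,m.sum(),"mean",q.mean(0).round(4),"rect",np.round(rc[0],1),np.round(rc[1],1),round(rc[2],1),"pca",a.round(1))
rect("stick",.472,-.016,.08,.009,.03)
rect("loop handle",.445,-.147,.05,.009,.03)
rect("loop all",.462,-.143,.08,.004,.03)
rect("bust chest",.618,-.252,.05,.045,.062)
rect("bust low",.618,-.252,.05,.012,.062)
rect("bust plinth",.618,-.252,.05,.004,.02)
rect("sq top",.455,.144,.04,.05,.07)
rect("sq all",.455,.144,.04,.01,.07)
rect("round",.616,.255,.04,.06,.08)
rect("tray",.448,.392,.13,.009,.03)
rect("board",.471,-.395,.11,.006,.03)
for n,p in Q.items():
    m=(np.hypot(p[:,0]-.646,p[:,1]-.006)<.1)&(p[:,2]>.036)&(p[:,2]<.055);q=p[m,:2]
    s=np.linalg.lstsq(np.c_[2*q,np.ones(len(q))],(q**2).sum(1),rcond=None)[0]; print("tub",n,s[:2],np.sqrt(s[2]+s[0]**2+s[1]**2))
E
```

```text
stick top 143 mean [ 0.471  -0.0169  0.0128] rect [465.5 -26.2] [120.2 127.4] 54.1 pca -167.9
stick scene 261 mean [ 0.4753 -0.0167  0.0124] rect [473.1 -16.5] [123.9  19.2] 7.4 pca -171.4
loop handle top 131 mean [ 0.4427 -0.1481  0.0136] rect [ 446.8 -147.7] [94.9 71.5] 20.9 pca -170.1
loop handle scene 200 mean [ 0.4466 -0.1502  0.0141] rect [ 446.6 -149.8] [95.1 16.5] 11.8 pca -168.5
loop all top 429 mean [ 0.462  -0.1432  0.0086] rect [ 462.5 -139.6] [150.5 152.4] 52.3 pca -179.0
loop all scene 462 mean [ 0.4619 -0.1455  0.0097] rect [ 462.8 -140.2] [152.5 148.1] 47.6 pca -164.9
bust chest top 86 mean [ 0.6157 -0.2485  0.0539] rect [ 617.8 -252. ] [49.9 33.8] 75.4 pca 71.8
bust chest scene 254 mean [ 0.6259 -0.2562  0.0549] rect [ 620.8 -254.1] [49.9 34. ] 74.4 pca 73.2
bust low top 131 mean [ 0.6123 -0.2464  0.0442] rect [ 616.  -250.8] [49.6 40.4] 72.0 pca 69.5
bust low scene 464 mean [ 0.63   -0.2574  0.0414] rect [ 623.  -254.6] [50.  38.3] 73.9 pca 72.7
bust plinth top 120 mean [ 0.6133 -0.2466  0.0082] rect [ 615.3 -249.2] [93.9 89. ] 85.0 pca 49.5
bust plinth scene 182 me
[... 387 characters left out ...]
35] rect [455.8 143.2] [34.2 37.5] 55.0 pca 176.6
round top 95 mean [0.6146 0.2584 0.069 ] rect [615.  258.1] [33.9 32.5] 3.0 pca -146.3
round scene 161 mean [0.6173 0.2545 0.0701] rect [616.1 255.4] [35.3 33.4] 65.3 pca 94.2
tray top 433 mean [0.4489 0.3996 0.0127] rect [454.  390.6] [232.1 222.2] 76.1 pca 93.4
tray scene 474 mean [0.4503 0.3894 0.0134] rect [447.8 391.7] [124.6 187.2] 5.6 pca 96.3
board top 1742 mean [ 0.4698 -0.3938  0.0122] rect [ 469.6 -397.4] [208.3 207.5] 76.3 pca 95.0
board scene 3609 mean [ 0.4753 -0.3978  0.013 ] rect [ 468.2 -402.3] [187.3 196.2] 53.5 pca 152.6
tub top [0.64476262 0.00841672] 0.0774201656620334
tub scene [0.64656864 0.00621523] 0.07731148869432328
```

```bash
cat > plan.py <<'E'
# python3 plan.py x y z yawdeg : turn (tool frame) first, then slide in turned tool frame
import sys; from h import *
x,y,z,w=map(float,sys.argv[1:5]); s=bot.get_state()
A=R.from_rotvec(s["tool_rot"]); T=R.from_euler("z",w,degrees=True)*R.from_rotvec([np.pi,0,0])
d=np.array([x,y,z])-s["tool_pos"]
print("t",round(float(s["t"]),2),"pos",np.round(s["tool_pos"],4),"gap",round(float(s["finger_gap"]),4),"F",np.round(s["ft_force"],1),"q",np.round(s["joint_pos"],2))
print("rot",np.round((A.inv()*T).as_rotvec(),3),"slide",np.round(T.inv().apply(d),4),"slide_now",np.round(A.inv().apply(d),4))
E
python3 plan.py .472 -.016 .1 8
```

```text
t 1.1 pos [ 0.143  -0.6084  0.2423] gap 0.0851 F [-0.7 -0.6  0.2] q [-1.44  0.28 -0.03  1.27 -0.    1.47]
rot [-0.     0.     0.091] slide [ 0.4083 -0.5408  0.1423] slide_now [ 0.4558 -0.5014  0.1423]
```

```bash
python3 -m jog '{"claw":[0.085,0.085,0.085,0.085,0.085,0.085,0.085,0.085],"slide":[[0,0,0],[0.0255,-0.0338,0],[0.0255,-0.0338,0],[0.0255,-0.0338,0],[0.0255,-0.0338,0],[0.0255,-0.0338,0],[0.0255,-0.0338,0],[0.0255,-0.0338,0]],"rot":[[0,0,0.091],[0,0,0],[0,0,0],[0,0,0],[0,0,0],[0,0,0],[0,0,0],[0,0,0]]}' 40 && python3 -m jog '{"claw":[0.045,0.045,0.045,0.045,0.045,0.045,0.045,0.045],"slide":[[0.0255,-0.0338,0.01],[0.0255,-0.0338,0.01],[0.0255,-0.0338,0.01],[0.0255,-0.0338,0.01],[0.0255,-0.0338,0.01],[0.0255,-0.0338,0.01],[0.0255,-0.0338,0.01],[0.0255,-0.0338,0.01]],"rot":[[0,0,0],[0,0,0],[0,0,0],[0,0,0],[0,0,0],[0,0,0],[0,0,0],[0,0,0]]}' && python3 plan.py .472 -.016 .1 8
```

```text
t: 1.9
tool_pos: [0.2873, -0.3478, 0.2425]
tool_rot: [3.133, 0.219, 0.001]
ft_force: [1.2, -0.3, 0.6]
finger_gap: 0.0852
gripper_force: 0.0
t: 2.7
tool_pos: [0.4519, -0.0514, 0.1623]
tool_rot: [3.133, 0.22, 0.002]
ft_force: [0.7, -0.7, 0.5]
finger_gap: 0.0449
gripper_force: 0.0
t 2.7 pos [ 0.4519 -0.0514  0.1623] gap 0.0449 F [ 0.7 -0.7  0.5] q [-0.26  0.03 -0.49  1.05 -0.    2.75]
rot [ 0.001 -0.001  0.   ] slide [ 0.0248 -0.0323  0.0623] slide_now [ 0.0248 -0.0323  0.0623]
```

```bash
python3 -m jog '{"claw":[0.045,0.045,0.045,0.045,0.045,0.045,0.045,0.045],"slide":[[0.0248,-0.0323,0],[0,0,0.03],[0,0,0.03],[0,0,0],[0,0,0],[0,0,0],[0,0,0],[0,0,0]],"rot":[[0,0,0],[0,0,0],[0,0,0],[0,0,0],[0,0,0],[0,0,0],[0,0,0],[0,0,0]]}' && python3 - <<'E'
from h import *
c=cam("wrist"); im,d=bot.grab_frame("wrist"); save("w1.png",im)
for q in bot.trace("stick_center","wrist")[:2]:
    p=cloud("wrist",d,c)[q["pixels"]&(d>0)]; t=p[p[:,2]>np.percentile(p[:,2],90)-.006]
    rc=cv2.minAreaRect((t[:,:2]*1000).astype(np.float32)); print(q["score"],q["extent"],t.mean(0),rc)
E
python3 plan.py .472 -.016 .014 8
```

```text
t: 3.5
tool_pos: [0.4722, -0.0181, 0.1037]
tool_rot: [3.133, 0.218, 0.004]
ft_force: [-0.1, 0.6, -0.1]
finger_gap: 0.0452
gripper_force: 0.0
0.93 [119.3, 352.0, 60.3, 82.6] [0.38633508 0.0688422  0.01468031] ((398.98931884765625, 63.39552688598633), (14.013558387756348, 179.22091674804688), 66.70870971679688)
0.75 [279.0, 203.9, 30.8, 190.9] [ 0.48003022 -0.01401372  0.01268674] ((473.68695068359375, -14.757362365722656), (127.2162857055664, 18.01778221130371), 8.257591247558594)
t 3.6 pos [ 0.4717 -0.0179  0.1032] gap 0.0451 F [-0.4 -0.5  0.4] q [-0.18  0.13 -0.53  0.91  0.    2.83]
rot [ 0.    -0.002 -0.   ] slide [ 0.0005 -0.0019  0.0892] slide_now [ 0.0004 -0.0019  0.0892]
```

View pics/w1.png

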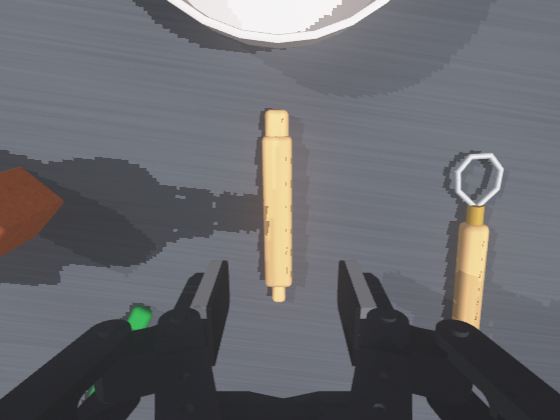

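The wrist view shows the beige stick upright at (279,204), with the green one at the lower left and the loop tool at (475,240). The measured stick is 127x18 mm, which matches. I'll descend and grip.

```bash
python3 -m jog '{"claw":[0.045,0.045,0.045,0.045,0.045,0.045,0.045,0.045],"slide":[[0.002,-0.003,0.03],[0,0,0.03],[0,0,0.02],[0,0,0.009],[0,0,0],[0,0,0],[0,0,0],[0,0,0]],"rot":[[0,0,0],[0,0,0],[0,0,0],[0,0,0],[0,0,0],[0,0,0],[0,0,0],[0,0,0]]}' && python3 -m jog '{"claw":[0,0,0,0,0,0,0,0],"slide":[[0,0,0],[0,0,0],[0,0,0],[0,0,0],[0,0,0],[0,0,0],[0,0,0],[0,0,0]],"rot":[[0,0,0],[0,0,0],[0,0,0],[0,0,0],[0,0,0],[0,0,0],[0,0,0],[0,0,0]]}' 40
```

```text
t: 4.4
tool_pos: [0.4739, -0.0146, 0.0144]
tool_rot: [3.133, 0.219, 0.004]
ft_force: [-0.4, 0.2, -0.1]
finger_gap: 0.045
gripper_force: 0.0
t: 5.2
tool_pos: [0.4733, -0.0145, 0.0139]
tool_rot: [3.134, 0.22, 0.002]
ft_force: [-0.6, 0.2, 5.6]
finger_gap: 0.0162
gripper_force: 40.1
```

```bash
python3 -m jog '{"claw":[0,0,0,0,0,0,0,0],"slide":[[0,0,-0.03],[0,0,-0.04],[0,0,-0.04],[0,0,-0.02],[0,0,0],[0,0,0],[0,0,0],[0,0,0]],"rot":[[0,0,0],[0,0,0],[0,0,0],[0,0,-0.12],[0,0,-0.14],[0,0,-0.14],[0,0,-0.14],[0,0,-0.14]]}' && python3 -m jog '{"claw":[0,0,0,0,0,0,0,0],"slide":[[0,0,0],[0,0,0],[0,0,0],[0,0,0],[0,0,0],[0,0,0],[0,0,0],[0,0,0]],"rot":[[0,0,-0.14],[0,0,-0.14],[0,0,-0.14],[0,0,-0.14],[0,0,-0.14],[0,0,-0.14],[0,0,0],[0,0,0]]}' && python3 plan.py .427 .390 .060 95.3
```

```text
t: 6.0
tool_pos: [0.4723, -0.0143, 0.143]
tool_rot: [-2.877, -1.26, 0.001]
ft_force: [0.2, 0.3, -0.6]
finger_gap: 0.0168
gripper_force: 39.4
t: 6.8
tool_pos: [0.4724, -0.0144, 0.143]
tool_rot: [-2.124, -2.315, 0.001]
ft_force: [-0.2, -1.0, -0.4]
finger_gap: 0.0166
gripper_force: 39.4
t 6.8 pos [ 0.4724 -0.0144  0.143 ] gap 0.0166 F [-0.2 -1.  -0.4] q [-0.17  0.09 -0.48  1.01 -0.    1.32]
rot [-0.001 -0.    -0.006] slide [ 0.4068 -0.0079  0.083 ] slide_now [ 0.4068 -0.0105  0.0831]
```

```bash
python3 -m jog '{"claw":[0,0,0,0,0,0,0,0],"slide":[[0.0407,-0.0008,0],[0.0407,-0.0008,0],[0.0407,-0.0008,0],[0.0407,-0.0008,0],[0.0407,-0.0008,0],[0.0407,-0.0008,0],[0.0407,-0.0008,0],[0.0407,-0.0008,0]],"rot":[[0,0,-0.006],[0,0,0],[0,0,0],[0,0,0],[0,0,0],[0,0,0],[0,0,0],[0,0,0]]}' && python3 -m jog '{"claw":[0,0,0,0,0,0,0,0],"slide":[[0.0407,-0.0008,0.02],[0.0407,-0.0008,0.02],[0,0,0.02],[0,0,0.015],[0,0,0],[0,0,0],[0,0,0],[0,0,0]],"rot":[[0,0,0],[0,0,0],[0,0,0],[0,0,0],[0,0,0],[0,0,0],[0,0,0],[0,0,0]]}' && python3 - <<'E'
from h import *
c=cam("wrist"); im,d=bot.grab_frame("wrist"); save("w2.png",im)
for t in("tray","stick_center"):
  for q in bot.trace(t,"wrist")[:2]:
    p=cloud("wrist",d,c)[q["pixels"]&(d>0)]
    rc=cv2.minAreaRect((p[:,:2]*1000).astype(np.float32)); print(t,q["score"],q["extent"],p[:,2].min(),p[:,2].max(),rc)
E
python3 plan.py .427 .390 .018 95.3
```

```text
t: 7.6
tool_pos: [0.4352, 0.3108, 0.1432]
tool_rot: [2.116, 2.322, -0.0]
ft_force: [0.7, 0.3, -0.4]
finger_gap: 0.0166
gripper_force: 39.4
t: 8.4
tool_pos: [0.4273, 0.3903, 0.0696]
tool_rot: [2.114, 2.323, 0.004]
ft_force: [0.5, -0.9, 0.3]
finger_gap: 0.0166
gripper_force: 39.4
tray 0.59 [331.8, 213.2, 254.6, 324.3] 0.0005675126273586018 0.10671290395744598 ((451.3794860839844, 393.89739990234375), (129.43905639648438, 181.76918029785156), 5.340249061584473)
t 8.55 pos [0.427  0.3902 0.0692] gap 0.0164 F [-0.6  0.9  0.2] q [ 0.63  0.34 -0.34  0.89  0.    2.11]
rot [ 0.001 -0.001  0.002] slide [-0.0002 -0.      0.0512] slide_now [-0.0002 -0.0001  0.0512]
```

View pics/w2.png

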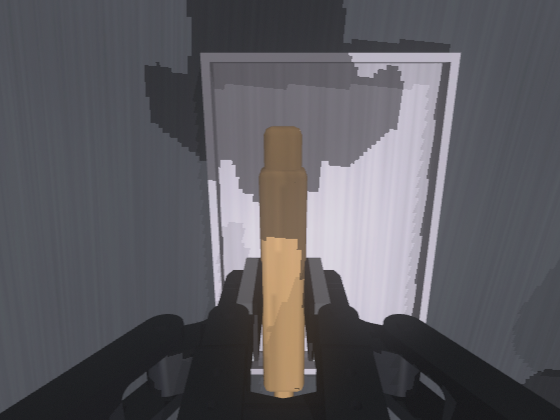

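```bash
python3 -m jog '{"claw":[0,0,0,0,0,0,0,0],"slide":[[0,0,0.02],[0,0,0.015],[0,0,0.008],[0,0,0.004],[0,0,0.003],[0,0,0],[0,0,0],[0,0,0]],"rot":[[0,0,0],[0,0,0],[0,0,0],[0,0,0],[0,0,0],[0,0,0],[0,0,0],[0,0,0]]}' && python3 plan.py .427 .390 .018 95.3
```

```text
t: 9.35
tool_pos: [0.4268, 0.3904, 0.0189]
tool_rot: [2.113, 2.324, 0.002]
ft_force: [-0.0, 0.1, -0.4]
finger_gap: 0.017
gripper_force: 39.4
t 9.35 pos [0.4268 0.3904 0.0189] gap 0.017 F [-0.   0.1 -0.4] q [ 0.63  0.4  -0.37  0.79  0.    2.1 ]
rot [ 0.001 -0.001  0.003] slide [-0.0004  0.0001  0.0009] slide_now [-0.0004  0.0001  0.0009]
```

```bash
python3 -m jog '{"claw":[0,0,0,0,0,0.03,0.03,0.03],"slide":[[0,0,0.0005],[0,0,0.0005],[0,0,0.0003],[0,0,0],[0,0,0],[0,0,0],[0,0,0],[0,0,0]],"rot":[[0,0,0],[0,0,0],[0,0,0],[0,0,0],[0,0,0],[0,0,0],[0,0,0],[0,0,0]]}' && python3 -m jog '{"claw":[0.03,0.03,0.03,0.03,0.04,0.04,0.04,0.04],"slide":[[0,0,0],[0,0,-0.01],[0,0,-0.02],[0,0,-0.04],[0,0,-0.04],[0,0,0],[0,0,0],[0,0,0]],"rot":[[0,0,0],[0,0,0],[0,0,0],[0,0,0],[0,0,0.13],[0,0,0.14],[0,0,0.14],[0,0,0.14]]}' && python3 plan.py .464 -.145 .1 11.5
```

```text
t: 10.15
tool_pos: [0.4263, 0.39, 0.0169]
tool_rot: [-2.113, -2.324, 0.0]
ft_force: [0.3, 1.0, 0.1]
finger_gap: 0.0297
gripper_force: 0.0
t: 10.95
tool_pos: [0.4268, 0.3903, 0.1285]
tool_rot: [-2.67, -1.655, -0.003]
ft_force: [-0.3, -0.9, -1.0]
finger_gap: 0.0401
gripper_force: 0.0
t 10.95 pos [0.4268 0.3903 0.1285] gap 0.0401 F [-0.3 -0.9 -1. ] q [ 0.63  0.28 -0.28  1.01 -0.    2.66]
rot [ 0.    -0.002  0.909] slide [-0.0702  0.532   0.0285] slide_now [-0.463   0.2714  0.028 ]
```

```bash
python3 -m jog '{"claw":[0.04,0.04,0.04,0.04,0.04,0.04,0.04,0.04],"slide":[[-0.0386,0.0226,0],[-0.0386,0.0226,0],[-0.0386,0.0226,0],[-0.0386,0.0226,0],[-0.0386,0.0226,0],[-0.0386,0.0226,0],[-0.0386,0.0226,0],[-0.0386,0.0226,0]],"rot":[[0,0,0],[0,0,0],[0,0,0],[0,0,0],[0,0,0],[0,0,0],[0,0,0],[0,0,0]]}' && python3 -m jog '{"claw":[0.04,0.04,0.04,0.04,0.04,0.04,0.04,0.04],"slide":[[-0.0386,0.0226,0],[-0.0386,0.0226,0],[-0.0386,0.0226,0],[-0.0386,0.0226,0],[0,0,0],[0,0,0],[0,0,0],[0,0,0]],"rot":[[0,0,0],[0,0,0],[0,0,0],[0,0,0],[0,0,0.14],[0,0,0.14],[0,0,0.14],[0,0,0.14]]}' && python3 -m jog '{"claw":[0.04,0.04,0.04,0.04,0.04,0.04,0.04,0.04],"slide":[[0,0,0],[0,0,0],[0,0,0],[0,0,0],[0,0,0],[0,0,0],[0,0,0],[0,0,0]],"rot":[[0,0,0.14],[0,0,0.14],[0,0,0.06],[0,0,0],[0,0,0],[0,0,0],[0,0,0],[0,0,0]]}' && python3 - <<'E'
from h import *
c=cam("wrist"); im,d=bot.grab_frame("wrist")
for q in bot.trace("looptool_center","wrist")[:2]:
    p=cloud("wrist",d,c)[q["pixels"]&(d>0)]
    rc=cv2.minAreaRect((p[p[:,2]>.003,:2]*1000).astype(np.float32)); print(q["score"],q["extent"],p[:,2].min(),p[:,2].max(),rc)
    h=p[p[:,2]>.0115];print(h.mean(0),cv2.minAreaRect((h[:,:2]*1000).astype(np.float32)))
E
python3 plan.py .464 -.145 .014 11.5
```

```text
t: 11.75
tool_pos: [0.4532, 0.0315, 0.1279]
tool_rot: [2.664, 1.663, 0.002]
ft_force: [1.0, 0.0, 0.5]
finger_gap: 0.0397
gripper_force: 0.0
t: 12.55
tool_pos: [0.4665, -0.1456, 0.1277]
tool_rot: [3.023, 0.852, 0.001]
ft_force: [0.5, 0.4, -0.4]
finger_gap: 0.0398
gripper_force: 0.0
t: 13.35
tool_pos: [0.4664, -0.1452, 0.127]
tool_rot: [-3.123, -0.339, 0.0]
ft_force: [0.3, 0.5, 0.6]
finger_gap: 0.0402
gripper_force: 0.0
0.75 [283.4, 202.5, 40.8, 183.4] -0.0007922068835422014 0.017502468749722333 ((465.11785888671875, -144.2252960205078), (128.8295440673828, 28.859516143798828), 11.491389274597168)
[ 0.44911038 -0.14759019  0.01471913] ((464.3481750488281, -144.7477569580078), (127.09619903564453, 16.1591854095459), 11.137397766113281)
t 13.45 pos [ 0.4664 -0.1452  0.127 ] gap 0.0402 F [-0.2 -1.   0.2] q [-0.43  0.13 -0.47  0.97 -0.    2.49]
rot [-0.     0.     0.015] slide [-0.0023 -0.0007  0.113 ] slide_now [-0.0023 -0.0007  0.113 ]
```

```bash
python3 -m jog '{"claw":[0.04,0.04,0.04,0.04,0.04,0.04,0.04,0.04],"slide":[[-0.0015,-0.001,0.03],[0,0,0.04],[0,0,0.03],[0,0,0.0125],[0,0,0],[0,0,0],[0,0,0],[0,0,0]],"rot":[[0,0,0.016],[0,0,0],[0,0,0],[0,0,0],[0,0,0],[0,0,0],[0,0,0],[0,0,0]]}' && python3 -m jog '{"claw":[0,0,0,0,0,0,0,0],"slide":[[0,0,0],[0,0,0],[0,0,0],[0,0,0],[0,0,0],[0,0,0],[0,0,0],[0,0,0]],"rot":[[0,0,0],[0,0,0],[0,0,0],[0,0,0],[0,0,0],[0,0,0],[0,0,0],[0,0,0]]}' 40 && python3 -m jog '{"claw":[0,0,0,0,0,0,0,0],"slide":[[0,0,-0.03],[0,0,-0.04],[0,0,-0.04],[0,0,-0.02],[0,0,0],[0,0,0],[0,0,0],[0,0,0]],"rot":[[0,0,0],[0,0,0],[0,0,0],[0,0,-0.133],[0,0,-0.133],[0,0,-0.133],[0,0,-0.133],[0,0,-0.133]]}' && python3 -m jog '{"claw":[0,0,0,0,0,0,0,0],"slide":[[0,0,0],[0,0,0],[0,0,0],[0,0,0],[0,0,0],[0,0,0],[0,0,0],[0,0,0]],"rot":[[0,0,-0.133],[0,0,-0.133],[0,0,-0.133],[0,0,-0.133],[0,0,-0.133],[0,0,-0.133],[0,0,0],[0,0,0]]}' && python3 plan.py .470 .394 .060 95.3
```

```text
t: 14.25
tool_pos: [0.4663, -0.1453, 0.0161]
tool_rot: [3.124, 0.313, 0.005]
ft_force: [0.3, -0.0, -0.0]
finger_gap: 0.0399
gripper_force: 0.0
t: 15.05
tool_pos: [0.4655, -0.1449, 0.0155]
tool_rot: [3.125, 0.313, 0.002]
ft_force: [-0.8, -0.1, 6.3]
finger_gap: 0.0146
gripper_force: 40.1
t: 15.85
tool_pos: [0.4644, -0.1444, 0.1444]
tool_rot: [-2.849, -1.324, 0.0]
ft_force: [0.5, -0.2, -0.9]
finger_gap: 0.0146
gripper_force: 39.4
t: 16.65
tool_pos: [0.4645, -0.1444, 0.1443]
tool_rot: [-2.12, -2.318, 0.0]
ft_force: [-0.7, 0.2, -1.0]
finger_gap: 0.0149
gripper_force: 39.4
t 16.65 pos [ 0.4645 -0.1444  0.1443] gap 0.0149 F [-0.7  0.2 -1. ] q [-0.43  0.11 -0.45  1.01 -0.    1.05]
rot [-0.    -0.    -0.003] slide [0.5356 0.0552 0.0843] slide_now [0.5358 0.0535 0.0844]
```

```bash
python3 -m jog '{"claw":[0,0,0,0,0,0,0,0],"slide":[[0.0412,0.0042,0],[0.0412,0.0042,0],[0.0412,0.0042,0],[0.0412,0.0042,0],[0.0412,0.0042,0],[0.0412,0.0042,0],[0.0412,0.0042,0],[0.0412,0.0042,0]],"rot":[[0,0,0],[0,0,0],[0,0,0],[0,0,0],[0,0,0],[0,0,0],[0,0,0],[0,0,0]]}' && python3 -m jog '{"claw":[0,0,0,0,0,0,0,0],"slide":[[0.0412,0.0042,0],[0.0412,0.0042,0],[0.0412,0.0042,0],[0.0412,0.0042,0.02],[0.0412,0.0042,0.02],[0,0,0.02],[0,0,0.01],[0,0,0]],"rot":[[0,0,0],[0,0,0],[0,0,0],[0,0,0],[0,0,0],[0,0,0],[0,0,0],[0,0,0]]}' && python3 - <<'E'
from h import *
im,d=bot.grab_frame("wrist"); save("w3.png",im)
E
python3 plan.py .470 .394 .0195 95.3
```

```text
t: 17.45
tool_pos: [0.4677, 0.1885, 0.1446]
tool_rot: [2.119, 2.319, 0.0]
ft_force: [1.0, 0.3, 0.9]
finger_gap: 0.0148
gripper_force: 39.4
t: 18.25
tool_pos: [0.4681, 0.3924, 0.0724]
tool_rot: [-2.118, -2.319, 0.008]
ft_force: [0.7, -0.7, -0.5]
finger_gap: 0.0146
gripper_force: 39.4
t 18.3 pos [0.4692 0.3927 0.0737] gap 0.0147 F [ 0.9 -0.1 -0. ] q [ 0.59  0.39 -0.25  0.93 -0.    2.07]
rot [-0.002  0.001 -0.002] slide [0.0012 0.0009 0.0542] slide_now [0.0013 0.001  0.0542]
```

View pics/w3.png

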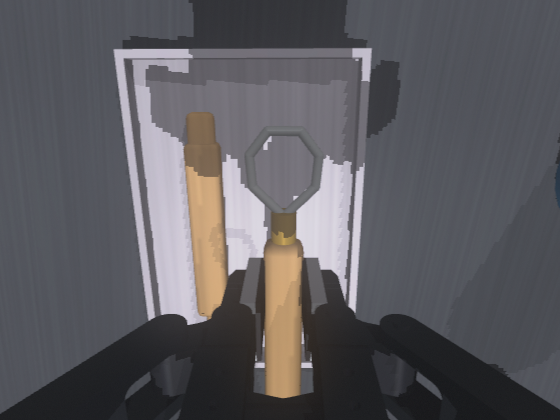

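The stick lies in the tray, from (200,115) to (210,310), and the loop tool hovers beside it with clearance. I'll lower it.

```bash
python3 -m jog '{"claw":[0,0,0,0,0,0,0,0],"slide":[[0.001,0.001,0.02],[0,0,0.015],[0,0,0.01],[0,0,0.005],[0,0,0.003],[0,0,0.001],[0,0,0],[0,0,0]],"rot":[[0,0,0],[0,0,0],[0,0,0],[0,0,0],[0,0,0],[0,0,0],[0,0,0],[0,0,0]]}' && python3 -m jog '{"claw":[0,0,0.026,0.026,0.026,0.026,0.026,0.026],"slide":[[0,0,0],[0,0,0],[0,0,0],[0,0,0],[0,0,0],[0,0,-0.01],[0,0,-0.02],[0,0,-0.03]],"rot":[[0,0,0],[0,0,0],[0,0,0],[0,0,0],[0,0,0],[0,0,0],[0,0,0],[0,0,0]]}' && python3 plan.py .619 -.253 .16 75
```

```text
t: 19.1
tool_pos: [0.4712, 0.3952, 0.0211]
tool_rot: [2.117, 2.321, 0.002]
ft_force: [0.5, 0.7, -0.9]
finger_gap: 0.0144
gripper_force: 39.4
t: 19.9
tool_pos: [0.4694, 0.3939, 0.08]
tool_rot: [-2.116, -2.321, 0.006]
ft_force: [-0.0, 0.6, 0.4]
finger_gap: 0.0259
gripper_force: 0.0
t 19.9 pos [0.4694 0.3939 0.08  ] gap 0.0259 F [-0.   0.6  0.4] q [ 0.59  0.38 -0.24  0.95 -0.    2.07]
rot [-0.003  0.002  0.354] slide [-0.5862  0.3119 -0.08  ] slide_now [-0.6581  0.0892 -0.0791]
```

```bash
python3 -m jog '{"claw":[0.06,0.06,0.06,0.06,0.06,0.06,0.06,0.06],"slide":[[0,0,-0.04],[0,0,-0.04],[0,0,-0.04],[-0.0391,0.0208,0],[-0.0391,0.0208,0],[-0.0391,0.0208,0],[-0.0391,0.0208,0],[-0.0391,0.0208,0]],"rot":[[-0.003,0.002,0.118],[0,0,0.118],[0,0,0.118],[0,0,0],[0,0,0],[0,0,0],[0,0,0],[0,0,0]]}' && python3 -m jog '{"claw":[0.06,0.06,0.06,0.06,0.06,0.06,0.06,0.06],"slide":[[-0.0391,0.0208,0],[-0.0391,0.0208,0],[-0.0391,0.0208,0],[-0.0391,0.0208,0],[-0.0391,0.0208,0],[-0.0391,0.0208,0],[-0.0391,0.0208,0],[0,0,0]],"rot":[[0,0,0],[0,0,0],[0,0,0],[0,0,0],[0,0,0],[0,0,0],[0,0,0],[0,0,0]]}' && python3 - <<'E'
from h import *
c=cam("wrist"); im,d=bot.grab_frame("wrist"); save("w4.png",im)
for q in bot.trace("bust_center","wrist")[:2]:
    p=cloud("wrist",d,c)[q["pixels"]&(d>0)]
    print(q["score"],q["extent"],p[:,2].max())
    for a,b in((.046,.062),(.07,.1),(.008,.016)):
        h=p[(p[:,2]>a)&(p[:,2]<b)]
        if len(h)>5: print(a,len(h),cv2.minAreaRect((h[:,:2]*1000).astype(np.float32)))
im,d=bot.grab_frame("top");save("top2.png",im[180:270,110:210])
E
python3 plan.py .619 -.253 .039 75
```

```text
t: 20.7
tool_pos: [0.5206, 0.1774, 0.2013]
tool_rot: [2.492, 1.912, 0.008]
ft_force: [0.7, -0.6, -0.1]
finger_gap: 0.0603
gripper_force: 0.0
t: 21.5
tool_pos: [0.5917, -0.1283, 0.2008]
tool_rot: [2.495, 1.902, 0.007]
ft_force: [0.2, 1.0, 0.1]
finger_gap: 0.0603
gripper_force: 0.0
0.8 [343.9, 312.6, 53.4, 92.9] 0.21594804636385528
0.046 899 ((613.7819213867188, -249.25494384765625), (49.129119873046875, 20.726852416992188), 73.87169647216797)
0.07 899 ((614.3684692382812, -249.5302276611328), (22.309751510620117, 28.139312744140625), 3.7266781330108643)
0.008 476 ((607.241455078125, -241.5492401123047), (58.385780334472656, 29.106332778930664), 42.696285247802734)
t 21.65 pos [ 0.5898 -0.1229  0.2001] gap 0.06 F [ 0.3 -0.1 -0.3] q [-0.31  0.26 -0.14  1.17  0.    1.52]
rot [ 0.002 -0.003 -0.001] slide [-0.1181  0.0618  0.1611] slide_now [-0.1186  0.0616  0.1609]
```

View pics/w4.png

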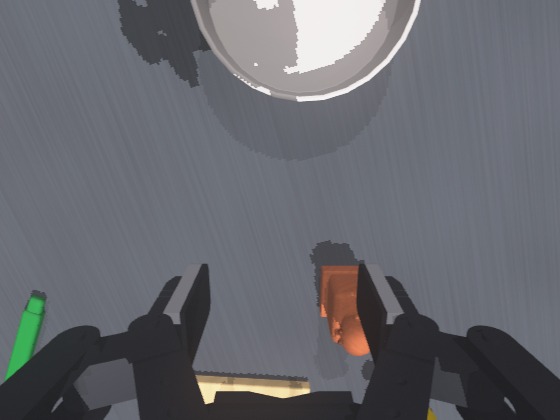

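```bash
python3 -m jog '{"claw":[0.06,0.06,0.06,0.06,0.06,0.06,0.06,0.06],"slide":[[0.01,0.031,0],[0.01,0.031,0],[0,0,0],[0,0,0],[0,0,0],[0,0,0],[0,0,0],[0,0,0]],"rot":[[0.002,-0.003,0],[0,0,0],[0,0,0],[0,0,0],[0,0,0],[0,0,0],[0,0,0],[0,0,0]]}' && python3 - <<'E'
from h import *
c=cam("wrist"); im,d=bot.grab_frame("wrist"); save("w5.png",im)
for q in bot.trace("bust_center","wrist")[:2]:
    p=cloud("wrist",d,c)[q["pixels"]&(d>0)]
    print(q["score"],q["extent"],p[:,2].max())
    for a,b in((.046,.062),(.02,.062),(.07,.1),(.008,.016)):
        h=p[(p[:,2]>a)&(p[:,2]<b)]
        if len(h)>5: print(a,len(h),cv2.minAreaRect((h[:,:2]*1000).astype(np.float32)))
E
python3 plan.py .619 -.253 .039 75
```

```text
t: 22.45
tool_pos: [0.6547, -0.1199, 0.2001]
tool_rot: [2.492, 1.912, 0.0]
ft_force: [0.1, 1.0, -0.2]
finger_gap: 0.0601
gripper_force: 0.0
0.94 [282.4, 336.1, 48.9, 97.2] 0.0925623972788959
0.046 1235 ((621.4332885742188, -248.53500366210938), (43.41547775268555, 33.26850128173828), 74.56381225585938)
0.02 1793 ((621.1190795898438, -248.18869018554688), (43.294334411621094, 33.99900436401367), 73.50386810302734)
0.07 1252 ((620.6509399414062, -251.78273010253906), (32.39738845825195, 28.55232810974121), 23.10710906982422)
0.008 561 ((620.1300048828125, -251.56298828125), (49.58572006225586, 44.071475982666016), 74.3170166015625)
t 22.55 pos [ 0.6549 -0.12    0.2   ] gap 0.06 F [0.2 0.6 0. ] q [-0.28  0.37  0.01  1.21 -0.    1.55]
rot [ 0.  0. -0.] slide [-0.1378 -0.0003  0.161 ] slide_now [-0.1377 -0.0002  0.161 ]
```

View pics/w5.png

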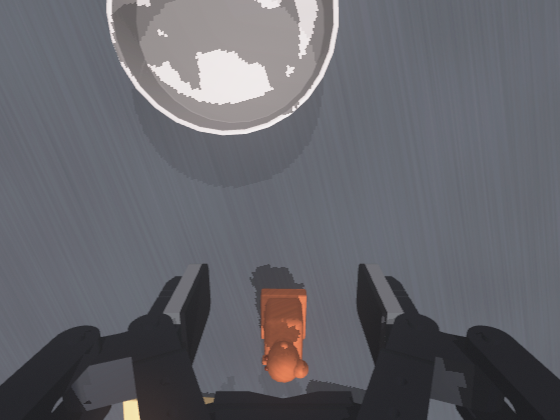

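```bash
python3 -m jog '{"claw":[0.06,0.06,0.06,0.06,0.06,0.06,0.06,0.06],"slide":[[-0.045,0.001,0],[-0.045,0,0],[-0.0465,0,0],[0,0,0.02],[0,0,0],[0,0,0],[0,0,0],[0,0,0]],"rot":[[0,0,0],[0,0,0],[0,0,0],[0,0,0],[0,0,0],[0,0,0],[0,0,0],[0,0,0]]}' && python3 plan.py .620 -.252 .040 75
```

```text
t: 23.35
tool_pos: [0.6216, -0.2512, 0.1809]
tool_rot: [2.49, 1.913, 0.001]
ft_force: [-0.5, -0.8, 0.7]
finger_gap: 0.0603
gripper_force: 0.0
t 23.35 pos [ 0.6216 -0.2512  0.1809] gap 0.0603 F [-0.5 -0.8  0.7] q [-0.48  0.39 -0.    1.18 -0.    1.35]
rot [0.002 0.    0.001] slide [-0.0012 -0.0014  0.1409] slide_now [-0.0011 -0.0016  0.1409]
```

```bash
python3 -m jog '{"claw":[0.06,0.06,0.06,0.06,0.06,0.06,0.06,0.06],"slide":[[-0.001,-0.0015,0.03],[0,0,0.03],[0,0,0.03],[0,0,0.03],[0,0,0.0205],[0,0,0],[0,0,0],[0,0,0]],"rot":[[0,0,0],[0,0,0],[0,0,0],[0,0,0],[0,0,0],[0,0,0],[0,0,0],[0,0,0]]}' && python3 -m jog '{"claw":[0.05,0.045,0.04,0.036,0.034,0.032,0.03,0.03],"slide":[[0,0,0],[0,0,0],[0,0,0],[0,0,0],[0,0,0],[0,0,0],[0,0,0],[0,0,0]],"rot":[[0,0,0],[0,0,0],[0,0,0],[0,0,0],[0,0,0],[0,0,0],[0,0,0],[0,0,0]]}' 35 && python3 plan.py .471 -.395 .2 75
```

```text
t: 24.15
tool_pos: [0.6208, -0.253, 0.0415]
tool_rot: [2.489, 1.911, 0.002]
ft_force: [0.6, 0.3, -0.1]
finger_gap: 0.0604
gripper_force: 0.0
t: 24.95
tool_pos: [0.6193, -0.2528, 0.0399]
tool_rot: [2.492, 1.912, 0.0]
ft_force: [-1.4, 0.2, 4.4]
finger_gap: 0.0336
gripper_force: 36.1
t 24.95 pos [ 0.6193 -0.2528  0.0399] gap 0.0336 F [-1.4  0.2  4.4] q [-0.48  0.51 -0.14  0.92 -0.    1.35]
rot [ 0.001  0.    -0.   ] slide [-0.1758 -0.1064 -0.1601] slide_now [-0.1759 -0.1063 -0.1601]
```

```bash
python3 -m jog '{"claw":[0.02,0.02,0.02,0.02,0.02,0.02,0.02,0.02],"slide":[[0,0,-0.01],[0,0,-0.02],[0,0,-0.02],[0,0,-0.02],[0,0,-0.01],[0,0,0],[-0.01,-0.006,0],[-0.018,-0.0112,0]],"rot":[[0,0,0],[0,0,0],[0,0,0],[0,0,0],[0,0,0],[0,0,0],[0,0,0],[0,0,0]]}' && python3 -m jog '{"claw":[0.02,0.02,0.02,0.02,0.02,0.02,0.02,0.02],"slide":[[-0.025,-0.015,0],[-0.025,-0.015,0],[-0.025,-0.015,0],[-0.025,-0.015,0],[-0.025,-0.015,0],[-0.018,-0.011,0],[0,0,0],[0,0,0]],"rot":[[0,0,0],[0,0,0],[0,0,0],[0,0,0],[0,0,0],[0,0,0],[0,0,0],[0,0,0]]}' && python3 plan.py .471 -.395 .053 75
```

```text
t: 25.75
tool_pos: [0.5943, -0.2744, 0.1177]
tool_rot: [-2.489, -1.913, 0.001]
ft_force: [-0.7, -0.1, -2.7]
finger_gap: 0.0337
gripper_force: 35.4
t: 26.55
tool_pos: [0.4737, -0.3907, 0.118]
tool_rot: [-2.492, -1.909, -0.0]
ft_force: [0.4, -0.1, -2.4]
finger_gap: 0.0334
gripper_force: 35.3
t 26.55 pos [ 0.4737 -0.3907  0.118 ] gap 0.0334 F [ 0.4 -0.1 -2.4] q [-0.8   0.35 -0.2   1.02  0.    1.04]
rot [-0.002 -0.002 -0.002] slide [-0.0048 -0.0015  0.065 ] slide_now [-0.0049 -0.0013  0.065 ]
```

```bash
python3 -m jog '{"claw":[0.02,0.02,0.02,0.02,0.02,0.02,0.02,0.02],"slide":[[-0.0048,-0.0015,0.01],[0,0,0.02],[0,0,0.015],[0,0,0.01],[0,0,0.005],[0,0,0.003],[0,0,0],[0,0,0]],"rot":[[-0.002,-0.002,0],[0,0,0],[0,0,0],[0,0,0],[0,0,0],[0,0,0],[0,0,0],[0,0,0]]}' && python3 plan.py .471 -.395 .052 75
```

```text
t: 27.35
tool_pos: [0.4731, -0.3958, 0.0571]
tool_rot: [2.489, 1.91, -0.0]
ft_force: [0.7, 0.3, -1.5]
finger_gap: 0.0331
gripper_force: 35.4
t 27.35 pos [ 0.4731 -0.3958  0.0571] gap 0.0331 F [ 0.7  0.3 -1.5] q [-0.8   0.41 -0.26  0.9  -0.    1.03]
rot [ 0.003  0.003 -0.   ] slide [ 0.0003 -0.0022  0.0051] slide_now [ 0.0003 -0.0022  0.0051]
```

```bash
python3 -m jog '{"claw":[0.02,0.02,0.02,0.02,0.02,0.02,0.02,0.02],"slide":[[0,-0.001,0.001],[0,0,0.001],[0,0,0.001],[0,0,0.0003],[0,0,0],[0,0,0],[0,0,0],[0,0,0]],"rot":[[0,0,0],[0,0,0],[0,0,0],[0,0,0],[0,0,0],[0,0,0],[0,0,0],[0,0,0]]}' && python3 plan.py .471 -.395 .052 75
```

```text
t: 28.15
tool_pos: [0.4716, -0.3952, 0.0531]
tool_rot: [2.49, 1.91, -0.001]
ft_force: [1.0, 0.0, -2.9]
finger_gap: 0.0329
gripper_force: 35.4
t 28.15 pos [ 0.4716 -0.3952  0.0531] gap 0.0329 F [ 1.   0.  -2.9] q [-0.8   0.41 -0.27  0.89 -0.    1.03]
rot [ 0.002  0.002 -0.   ] slide [ 0.     -0.0006  0.0011] slide_now [ 0.     -0.0006  0.0011]
```

```bash
python3 -m jog '{"claw":[0.02,0.02,0.02,0.02,0.02,0.02,0.02,0.02],"slide":[[0,0,0.0005],[0,0,0.0005],[0,0,0.0003],[0,0,0],[0,0,0],[0,0,0],[0,0,0],[0,0,0]],"rot":[[0,0,0],[0,0,0],[0,0,0],[0,0,0],[0,0,0],[0,0,0],[0,0,0],[0,0,0]]}' && python3 plan.py .471 -.395 .052 75
```

```text
t: 28.95
tool_pos: [0.4716, -0.3952, 0.0519]
tool_rot: [2.49, 1.91, -0.001]
ft_force: [0.3, -0.0, -0.9]
finger_gap: 0.0331
gripper_force: 35.5
t 28.95 pos [ 0.4716 -0.3952  0.0519] gap 0.0331 F [ 0.3 -0.  -0.9] q [-0.8   0.41 -0.27  0.89 -0.    1.03]
rot [ 0.002  0.002 -0.   ] slide [ 0.     -0.0006 -0.0001] slide_now [ 0.     -0.0006 -0.0001]
```

```bash
python3 -m jog '{"claw":[0.02,0.02,0.034,0.036,0.04,0.045,0.05,0.06],"slide":[[0,0,0.0005],[0,0,0],[0,0,0],[0,0,0],[0,0,0],[0,0,0],[0,0,0],[0,0,0]],"rot":[[0,0,0],[0,0,0],[0,0,0],[0,0,0],[0,0,0],[0,0,0],[0,0,0],[0,0,0]]}' && python3 -m jog '{"claw":[0.06,0.06,0.06,0.06,0.06,0.06,0.06,0.06],"slide":[[0,0,0],[0,0,-0.01],[0,0,-0.02],[0,0,-0.03],[0,0,-0.04],[0,0,-0.04],[0,0,0],[0,0,0]],"rot":[[0,0,0],[0,0,0],[0,0,0],[0,0,0],[0,0,0],[0,0,0],[0,0,0],[0,0,0]]}' && python3 - <<'E'
from h import *
for n in("top","scene"):
    im,d=bot.grab_frame(n); save(n+"3.png",im); P=cloud(n,d)
    for t in("bust_center","board"):
        for q in bot.trace(t,n)[:1]:
            p=P[q["pixels"]&(d>0)]; print(n,t,q["score"],np.round(q["extent"]),p[:,2].max(),cv2.minAreaRect((p[(p[:,2]>.055)&(p[:,2]<.075)][:,:2]*1000).astype(np.float32)) if t[1]=="u" else "")
im=cv2.imread("pics/scene3.png"); cv2.imwrite("pics/c3.png",np.hstack([cv2.resize(im[100:220,330:490],None,fx=2.5,fy=2.5),cv2.resize(im[200:320,70:230],None,fx=2.5,fy=2.5)]))
E
python3 plan.py .6155 .257 .2 54
```

```text
t: 29.75
tool_pos: [0.4716, -0.3952, 0.0512]
tool_rot: [2.49, 1.91, -0.001]
ft_force: [0.6, 0.7, 0.0]
finger_gap: 0.06
gripper_force: 0.0
t: 30.55
tool_pos: [0.4722, -0.3957, 0.1937]
tool_rot: [2.487, 1.908, 0.0]
ft_force: [0.1, 0.1, -0.6]
finger_gap: 0.0601
gripper_force: 0.0
top bust_center 0.57 [400. 224.  21.  22.] 0.10971948628186756 ((471.022216796875, -393.2919006347656), (50.16463088989258, 34.586387634277344), 74.76478576660156)
top board 0.82 [393. 221.  41.  44.] 0.09844854464294439 
scene bust_center 0.8 [130. 296.  31.  37.] 0.10592253485033665 ((472.8724670410156, -396.3973388671875), (50.21358108520508, 35.02994918823242), 76.27742767333984)
scene board 0.65 [135. 305.  72.  68.] 0.06805958556768632 
t 30.85 pos [ 0.4706 -0.394   0.1897] gap 0.0604 F [ 0.3  0.4 -0.8] q [-0.8   0.29 -0.12  1.16 -0.    1.03]
rot [-0.     0.001  0.366] slide [ 0.6118 -0.2654 -0.0103] slide_now [ 0.6663 -0.0287 -0.0107]
```

View pics/c3.png

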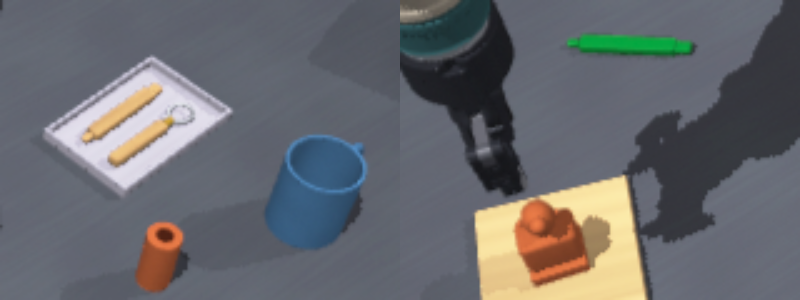

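The crop shows both tools flat and side by side in the tray, and the bust upright in the middle of the board. Next is the round prop.

```bash
python3 -m jog '{"claw":[0.065,0.065,0.065,0.065,0.065,0.065,0.065,0.065],"slide":[[0,0,-0.01],[0,0,0],[0,0,0],[0.0382,-0.0166,0],[0.0382,-0.0166,0],[0.0382,-0.0166,0],[0.0382,-0.0166,0],[0.0382,-0.0166,0]],"rot":[[0,0,0.122],[0,0,0.122],[0,0,0.122],[0,0,0],[0,0,0],[0,0,0],[0,0,0],[0,0,0]]}' && python3 -m jog '{"claw":[0.065,0.065,0.065,0.065,0.065,0.065,0.065,0.065],"slide":[[0.0382,-0.0166,0],[0.0382,-0.0166,0],[0.0382,-0.0166,0],[0.0382,-0.0166,0],[0.0382,-0.0166,0],[0.0382,-0.0166,0],[0.0382,-0.0166,0],[0.0382,-0.0166,0]],"rot":[[0,0,0],[0,0,0],[0,0,0],[0,0,0],[0,0,0],[0,0,0],[0,0,0],[0,0,0]]}' && python3 - <<'E'
from h import *
c=cam("wrist"); im,d=bot.grab_frame("wrist")
for q in bot.trace("roundprop_center","wrist")[:2]:
    p=cloud("wrist",d,c)[q["pixels"]&(d>0)]; p=p[(p[:,2]>.06)&(p[:,2]<.08)]
    print(q["score"],q["extent"],cv2.minEnclosingCircle((p[:,:2]*1000).astype(np.float32)))
E
python3 plan.py .6155 .257 .2 54
```

```text
t: 31.65
tool_pos: [0.5161, -0.1897, 0.1999]
tool_rot: [2.798, 1.425, -0.001]
ft_force: [0.4, -0.2, 0.5]
finger_gap: 0.0651
gripper_force: 0.0
t: 32.45
tool_pos: [0.5881, 0.1356, 0.1991]
tool_rot: [2.796, 1.426, -0.002]
ft_force: [0.5, -0.5, 0.6]
finger_gap: 0.0648
gripper_force: 0.0
0.94 [205.3, 29.6, 67.0, 59.1] ((617.0478515625, 258.37030029296875), 17.84880256652832)
t 32.55 pos [0.5888 0.1382 0.1991] gap 0.0649 F [ 0.2  0.1 -0.4] q [ 0.12  0.27 -0.13  1.17 -0.    2.32]
rot [0.002 0.    0.006] slide [ 0.1118 -0.0482 -0.0009] slide_now [ 0.112  -0.0476 -0.001 ]
```

```bash
python3 -m jog '{"claw":[0.065,0.065,0.065,0.065,0.065,0.065,0.065,0.065],"slide":[[0.0375,-0.0157,0],[0.0375,-0.0157,0],[0.0375,-0.0157,0],[0,0,0.02],[0,0,0.02],[0,0,0],[0,0,0],[0,0,0]],"rot":[[0,0,0.006],[0,0,0],[0,0,0],[0,0,0],[0,0,0],[0,0,0],[0,0,0],[0,0,0]]}' && python3 plan.py .617 .257 .042 54
```

```text
t: 33.35
tool_pos: [0.6176, 0.2519, 0.1608]
tool_rot: [2.801, 1.416, 0.002]
ft_force: [0.8, -0.2, 0.0]
finger_gap: 0.0648
gripper_force: 0.0
t 33.35 pos [0.6176 0.2519 0.1608] gap 0.0648 F [ 0.8 -0.2  0. ] q [ 0.29  0.4  -0.03  1.14 -0.    2.5 ]
rot [ 0.004  0.    -0.006] slide [ 0.0037 -0.0035  0.1188] slide_now [ 0.0037 -0.004   0.1188]
```

```bash
python3 -m jog '{"claw":[0.065,0.065,0.065,0.065,0.065,0.065,0.065,0.065],"slide":[[0.0037,-0.0037,0.03],[0,0,0.03],[0,0,0.03],[0,0,0.02],[0,0,0.009],[0,0,0],[0,0,0],[0,0,0]],"rot":[[0.003,0,0],[0,0,0],[0,0,0],[0,0,0],[0,0,0],[0,0,0],[0,0,0],[0,0,0]]}' && python3 -m jog '{"claw":[0.055,0.05,0.045,0.04,0.036,0.034,0.03,0.025],"slide":[[0,0,0],[0,0,0],[0,0,0],[0,0,0],[0,0,0],[0,0,0],[0,0,0],[0,0,0]],"rot":[[0,0,0],[0,0,0],[0,0,0],[0,0,0],[0,0,0],[0,0,0],[0,0,0],[0,0,0]]}' 35 && python3 -m jog '{"claw":[0.02,0.02,0.02,0.02,0.02,0.02,0.02,0.02],"slide":[[0,0,0],[0,0,-0.01],[0,0,-0.02],[0,0,-0.03],[0,0,-0.03],[0,0,-0.02],[0,0,0],[0,0,0]],"rot":[[0,0,0],[0,0,0],[0,0,0],[0,0,0],[0,0,0],[0,0,0],[0,0,0],[0,0,0]]}' && python3 plan.py .6645 .0335 .15 54
```

```text
t: 34.15
tool_pos: [0.6179, 0.2578, 0.0429]
tool_rot: [2.802, 1.418, 0.004]
ft_force: [0.1, -0.2, 0.2]
finger_gap: 0.0652
gripper_force: 0.0
t: 34.95
tool_pos: [0.616, 0.2576, 0.0409]
tool_rot: [-2.803, -1.419, 0.002]
ft_force: [-1.5, 1.0, 1.1]
finger_gap: 0.0352
gripper_force: 34.9
t: 35.75
tool_pos: [0.6166, 0.2573, 0.1509]
tool_rot: [2.802, 1.417, -0.001]
ft_force: [-0.6, -0.1, -1.6]
finger_gap: 0.0353
gripper_force: 34.9
t 35.75 pos [0.6166 0.2573 0.1509] gap 0.0353 F [-0.6 -0.1 -1.6] q [ 0.3   0.41 -0.04  1.12 -0.    2.5 ]
rot [ 0.001  0.001 -0.006] slide [-0.1529  0.1703  0.0009] slide_now [-0.1518  0.1712  0.0012]
```

```bash
python3 -m jog '{"claw":[0.02,0.02,0.02,0.02,0.02,0.02,0.02,0.02],"slide":[[-0.012,0.0134,0],[-0.024,0.027,0],[-0.027,0.03,0],[-0.027,0.03,0],[-0.027,0.03,0],[-0.024,0.027,0],[-0.012,0.0134,0],[0,0,0]],"rot":[[0,0,0],[0,0,0],[0,0,0],[0,0,0],[0,0,0],[0,0,0],[0,0,0],[0,0,0]]}' && python3 plan.py .6645 .0335 .046 54 && python3 - <<'E'
from h import *
c=cam("wrist"); im,d=bot.grab_frame("wrist"); P=cloud("wrist",d,c)
m=(d>0)&(abs(P[...,2]-.044)<.004)&(np.hypot(P[...,0]-.646,P[...,1]-.007)<.1)&(np.hypot(P[...,0]-.646,P[...,1]-.007)>.06)
q=P[m][:,:2]; s=np.linalg.lstsq(np.c_[2*q,np.ones(len(q))],(q**2).sum(1),rcond=None)[0]; print("tub",len(q),s[:2],np.sqrt(s[2]+s[0]**2+s[1]**2))
E
```

```text
t: 36.55
tool_pos: [0.6627, 0.0299, 0.1491]
tool_rot: [-2.806, -1.413, 0.006]
ft_force: [0.3, 1.3, -1.0]
finger_gap: 0.0352
gripper_force: 35.0
t 36.55 pos [0.6627 0.0299 0.1491] gap 0.0352 F [ 0.3  1.3 -1. ] q [-0.05  0.4  -0.05  1.12 -0.    2.16]
rot [-0.002  0.003 -0.01 ] slide [ 0.004  -0.0007  0.1031] slide_now [ 0.0043 -0.0005  0.1031]
tub 3667 [0.64769555 0.00872355] 0.07687151032588226
```

```bash
python3 -m jog '{"claw":[0.02,0.02,0.02,0.02,0.02,0.02,0.02,0.02],"slide":[[0.0035,0,0.02],[0,0,0.025],[0,0,0.025],[0,0,0.015],[0,0,0.01],[0,0,0.004],[0,0,0],[0,0,0]],"rot":[[0,0,0],[0,0,0],[0,0,0],[0,0,0],[0,0,0],[0,0,0],[0,0,0],[0,0,0]]}' && python3 plan.py .665 .0337 .046 54 && python3 -m jog '{"claw":[0.02,0.02,0.02,0.02,0.02,0.02,0.02,0.02],"slide":[[0,0,0.0008],[0,0,0.0008],[0,0,0.0008],[0,0,0],[0,0,0],[0,0,0],[0,0,0],[0,0,0]],"rot":[[0,0,0],[0,0,0],[0,0,0],[0,0,0],[0,0,0],[0,0,0],[0,0,0],[0,0,0]]}' && python3 plan.py .665 .0337 .046 54
```

```text
t: 37.4
tool_pos: [0.6662, 0.0359, 0.0531]
tool_rot: [2.802, 1.418, 0.001]
ft_force: [0.4, -0.6, -0.6]
finger_gap: 0.0351
gripper_force: 35.0
t 37.4 pos [0.6662 0.0359 0.0531] gap 0.0351 F [ 0.4 -0.6 -0.6] q [-0.04  0.49 -0.14  0.94 -0.    2.16]
rot [ 0.002  0.    -0.006] slide [-0.0025  0.0003  0.0071] slide_now [-0.0025  0.0003  0.0071]
t: 38.2
tool_pos: [0.6653, 0.0358, 0.0495]
tool_rot: [2.803, 1.418, -0.002]
ft_force: [-0.7, 0.6, -0.4]
finger_gap: 0.035
gripper_force: 35.0
t 38.2 pos [0.6653 0.0358 0.0495] gap 0.035 F [-0.7  0.6 -0.4] q [-0.04  0.5  -0.14  0.93 -0.    2.16]
rot [-0.     0.001 -0.006] slide [-0.0018  0.001   0.0035] slide_now [-0.0018  0.001   0.0035]
```

```bash
python3 -m jog '{"claw":[0.02,0.02,0.02,0.02,0.02,0.02,0.02,0.02],"slide":[[-0.001,0,0.0008],[0,0,0.0008],[0,0,0.0006],[0,0,0.0004],[0,0,0],[0,0,0],[0,0,0],[0,0,0]],"rot":[[0,0,0],[0,0,0],[0,0,0],[0,0,0],[0,0,0],[0,0,0],[0,0,0],[0,0,0]]}' && python3 plan.py .665 .0337 .046 54
```

```text
t: 39.0
tool_pos: [0.6647, 0.035, 0.047]
tool_rot: [2.803, 1.418, -0.002]
ft_force: [0.1, 0.5, -1.2]
finger_gap: 0.0355
gripper_force: 35.0
t 39.0 pos [0.6647 0.035  0.047 ] gap 0.0355 F [ 0.1  0.5 -1.2] q [-0.04  0.5  -0.14  0.93 -0.    2.16]
rot [ 0.     0.001 -0.006] slide [-0.0008  0.001   0.001 ] slide_now [-0.0008  0.001   0.001 ]
```

```bash
python3 -m jog '{"claw":[0.02,0.02,0.02,0.02,0.02,0.02,0.02,0.02],"slide":[[0,0,0.0004],[0,0,0.0004],[0,0,0.0004],[0,0,0],[0,0,0],[0,0,0],[0,0,0],[0,0,0]],"rot":[[0,0,0],[0,0,0],[0,0,0],[0,0,0],[0,0,0],[0,0,0],[0,0,0],[0,0,0]]}' && python3 -c "
from h import *
print([round(float(bot.get_state()['ft_force'][2]),1),bot.get_state()['tool_pos'][2]])"
```

```text
t: 39.8
tool_pos: [0.6647, 0.035, 0.0458]
tool_rot: [2.803, 1.418, -0.002]
ft_force: [-0.1, 0.1, 0.5]
finger_gap: 0.0351
gripper_force: 35.0
[0.5, np.float64(0.04584615878147345)]
```

```bash
python3 -m jog '{"claw":[0.02,0.035,0.037,0.039,0.042,0.046,0.05,0.05],"slide":[[0,0,0.0003],[0,0,0],[0,0,0],[0,0,0],[0,0,0],[0,0,0],[0,0,0],[0,0,0]],"rot":[[0,0,0],[0,0,0],[0,0,0],[0,0,0],[0,0,0],[0,0,0],[0,0,0],[0,0,0]]}' && python3 -m jog '{"claw":[0.05,0.05,0.05,0.05,0.06,0.06,0.06,0.06],"slide":[[0,0,-0.01],[0,0,-0.02],[0,0,-0.03],[0,0,-0.04],[0,0,-0.03],[0,0,0],[0,0,0],[0,0,0]],"rot":[[0,0,0],[0,0,0],[0,0,0],[0,0,0],[0,0,0],[0,0,0],[0,0,0],[0,0,0]]}' && python3 plan.py .455 .1445 .18 54
```

```text
t: 40.6
tool_pos: [0.6647, 0.035, 0.0454]
tool_rot: [2.803, 1.418, -0.002]
ft_force: [0.2, 1.0, -0.2]
finger_gap: 0.0499
gripper_force: 0.0
t: 41.4
tool_pos: [0.6638, 0.0351, 0.1744]
tool_rot: [-2.803, -1.418, 0.005]
ft_force: [-0.6, -0.3, -0.6]
finger_gap: 0.0602
gripper_force: 0.0
t 41.4 pos [0.6638 0.0351 0.1744] gap 0.0602 F [-0.6 -0.3 -0.6] q [-0.04  0.39 -0.02  1.17 -0.    2.16]
rot [-0.002  0.002 -0.006] slide [-0.0342 -0.2332 -0.0056] slide_now [-0.0356 -0.233  -0.0051]
```

```bash
python3 -m jog '{"claw":[0.06,0.06,0.06,0.06,0.06,0.06,0.06,0.06],"slide":[[-0.0058,-0.0389,0],[-0.0058,-0.0389,0],[-0.0058,-0.0389,0],[-0.0058,-0.0389,0],[-0.0058,-0.0389,0],[-0.0058,-0.0389,0],[0,0,0],[0,0,0]],"rot":[[0,0,0],[0,0,0],[0,0,0],[0,0,0],[0,0,0],[0,0,0],[0,0,0],[0,0,0]]}' && python3 - <<'E'
from h import *
c=cam("wrist"); im,d=bot.grab_frame("wrist"); P=cloud("wrist",d,c)
for q in bot.trace("squareprop_center","wrist")[:2]:
    p=P[q["pixels"]&(d>0)]; p=p[(p[:,2]>.048)&(p[:,2]<.065)]
    print(q["score"],q["extent"],len(p),cv2.minAreaRect((p[:,:2]*1000).astype(np.float32)))
E
python3 plan.py .455 .1445 .034 54
```

```text
t: 42.2
tool_pos: [0.4545, 0.1454, 0.1742]
tool_rot: [2.802, 1.42, -0.005]
ft_force: [0.5, 0.1, 0.6]
finger_gap: 0.0599
gripper_force: 0.0
0.97 [285.5, 192.8, 56.4, 61.3] 2389 ((456.62115478515625, 145.73843383789062), (33.787513732910156, 34.11666488647461), 54.042442321777344)
t 42.3 pos [0.4565 0.1451 0.1749] gap 0.06 F [ 0.   0.2 -0. ] q [ 0.17  0.07 -0.43  1.08 -0.    2.38]
rot [-0.     0.002 -0.006] slide [-0.0014 -0.0009  0.1409] slide_now [-0.0011 -0.0009  0.1409]
```

```bash
python3 -m jog '{"claw":[0.06,0.06,0.06,0.06,0.06,0.06,0.06,0.06],"slide":[[0,0,0.03],[0,0,0.04],[0,0,0.03],[0,0,0.03],[0,0,0.011],[0,0,0],[0,0,0],[0,0,0]],"rot":[[0,0.001,-0.006],[0,0,0],[0,0,0],[0,0,0],[0,0,0],[0,0,0],[0,0,0],[0,0,0]]}' && python3 -m jog '{"claw":[0.055,0.05,0.045,0.04,0.036,0.034,0.03,0.025],"slide":[[0,0,0],[0,0,0],[0,0,0],[0,0,0],[0,0,0],[0,0,0],[0,0,0],[0,0,0]],"rot":[[0,0,0],[0,0,0],[0,0,0],[0,0,0],[0,0,0],[0,0,0],[0,0,0],[0,0,0]]}' 35 && python3 -m jog '{"claw":[0.02,0.02,0.02,0.02,0.02,0.02,0.02,0.02],"slide":[[0,0,0],[0,0,-0.01],[0,0,-0.02],[0,0,-0.03],[0,0,-0.04],[0,0,-0.03],[0,0,-0.01],[0,0,0]],"rot":[[0,0,0],[0,0,0],[0,0,0],[0,0,0],[0,0,0],[0,0,0],[0,0,0],[0,0,0]]}' && python3 plan.py .627 -.0185 .17 54
```

```text
t: 43.1
tool_pos: [0.4581, 0.1455, 0.0361]
tool_rot: [2.798, 1.426, 0.005]
ft_force: [-0.4, -0.6, 0.6]
finger_gap: 0.0603
gripper_force: 0.0
t: 43.9
tool_pos: [0.456, 0.1454, 0.0346]
tool_rot: [-2.799, -1.427, 0.001]
ft_force: [-0.4, 1.6, 2.3]
finger_gap: 0.0334
gripper_force: 35.4
t: 44.7
tool_pos: [0.4575, 0.1454, 0.1761]
tool_rot: [2.798, 1.426, 0.006]
ft_force: [-0.6, 0.5, -1.7]
finger_gap: 0.0333
gripper_force: 35.0
t 44.7 pos [0.4575 0.1454 0.1761] gap 0.0333 F [-0.6  0.5 -1.7] q [ 0.17  0.06 -0.43  1.08 -0.    2.37]
rot [ 0.003 -0.002  0.   ] slide [-0.033   0.2335  0.0061] slide_now [-0.0331  0.2335  0.0067]
```

```bash
python3 -m jog '{"claw":[0.02,0.02,0.02,0.02,0.02,0.02,0.02,0.02],"slide":[[-0.002,0.014,0],[-0.005,0.035,0],[-0.006,0.044,0],[-0.006,0.044,0],[-0.006,0.044,0],[-0.005,0.037,0],[-0.003,0.016,0],[0,0,0]],"rot":[[0.003,-0.002,0],[0,0,0],[0,0,0],[0,0,0],[0,0,0],[0,0,0],[0,0,0],[0,0,0]]}' && python3 plan.py .6275 -.0183 .040 54
```

```text
t: 45.5
tool_pos: [0.6265, -0.0212, 0.1712]
tool_rot: [-2.798, -1.421, 0.01]
ft_force: [-0.3, 0.1, -1.5]
finger_gap: 0.0333
gripper_force: 35.4
t 45.5 pos [ 0.6265 -0.0212  0.1712] gap 0.0333 F [-0.3  0.1 -1.5] q [-0.14  0.33 -0.11  1.14 -0.    2.07]
rot [-0.006  0.004 -0.002] slide [ 0.0029 -0.0009  0.1312] slide_now [ 3.500e-03 -1.000e-04  1.312e-01]
```

```bash
python3 -m jog '{"claw":[0.02,0.02,0.02,0.02,0.02,0.02,0.02,0.02],"slide":[[0.002,0,0.02],[0,0,0.03],[0,0,0.03],[0,0,0.02],[0,0,0.015],[0,0,0.008],[0,0,0],[0,0,0]],"rot":[[-0.003,0.002,0],[0,0,0],[0,0,0],[0,0,0],[0,0,0],[0,0,0],[0,0,0],[0,0,0]]}' && python3 plan.py .6275 -.0183 .040 54
```

```text
t: 46.3
tool_pos: [0.6276, -0.0172, 0.0516]
tool_rot: [2.798, 1.427, 0.001]
ft_force: [0.3, 0.6, -1.5]
finger_gap: 0.0332
gripper_force: 35.3
t 46.3 pos [ 0.6276 -0.0172  0.0516] gap 0.0332 F [ 0.3  0.6 -1.5] q [-0.13  0.43 -0.23  0.9  -0.    2.07]
rot [ 0.001 -0.     0.001] slide [-0.001   0.0006  0.0116] slide_now [-0.001   0.0005  0.0116]
```

```bash
python3 -m jog '{"claw":[0.02,0.02,0.02,0.02,0.02,0.02,0.02,0.02],"slide":[[0,0,0.004],[0,0,0.003],[0,0,0.0015],[0,0,0.0008],[0,0,0.0006],[0,0,0],[0,0,0],[0,0,0]],"rot":[[0,0,0],[0,0,0],[0,0,0],[0,0,0],[0,0,0],[0,0,0],[0,0,0],[0,0,0]]}' && python3 -m jog '{"claw":[0.02,0.02,0.02,0.02,0.02,0.02,0.02,0.02],"slide":[[0,0,0.0003],[0,0,0.0003],[0,0,0],[0,0,0],[0,0,0],[0,0,0],[0,0,0],[0,0,0]],"rot":[[0,0,0],[0,0,0],[0,0,0],[0,0,0],[0,0,0],[0,0,0],[0,0,0],[0,0,0]]}'
```

```text
t: 47.1
tool_pos: [0.6272, -0.0173, 0.0411]
tool_rot: [2.799, 1.427, -0.0]
ft_force: [-0.5, -0.1, -1.8]
finger_gap: 0.0339
gripper_force: 35.3
t: 47.9
tool_pos: [0.6271, -0.0173, 0.0404]
tool_rot: [2.799, 1.427, -0.0]
ft_force: [0.4, 0.0, -0.3]
finger_gap: 0.0334
gripper_force: 35.3
```

```bash
python3 -m jog '{"claw":[0.02,0.02,0.02,0.02,0.02,0.02,0.02,0.02],"slide":[[0,0,0.0003],[0,0,0.0003],[0,0,0.0002],[0,0,0],[0,0,0],[0,0,0],[0,0,0],[0,0,0]],"rot":[[0,0,0],[0,0,0],[0,0,0],[0,0,0],[0,0,0],[0,0,0],[0,0,0],[0,0,0]]}' && python3 -m jog '{"claw":[0.033,0.034,0.036,0.039,0.042,0.046,0.05,0.05],"slide":[[0,0,0],[0,0,0],[0,0,0],[0,0,0],[0,0,0],[0,0,0],[0,0,0],[0,0,0]],"rot":[[0,0,0],[0,0,0],[0,0,0],[0,0,0],[0,0,0],[0,0,0],[0,0,0],[0,0,0]]}' && python3 -m jog '{"claw":[0.05,0.05,0.05,0.05,0.05,0.05,0.05,0.05],"slide":[[0,0,-0.01],[0,0,-0.02],[0,0,-0.03],[0,0,-0.04],[0,0,-0.04],[0,0,-0.04],[-0.03,0,0],[-0.03,0,0]],"rot":[[0,0,0],[0,0,0],[0,0,0],[0,0,0],[0,0,0],[0,0,0],[0,0,0],[0,0,0]]}' && python3 -m jog '{"claw":[0.05,0.05,0.05,0.05,0.05,0.05,0.05,0.05],"slide":[[-0.04,0,0],[-0.04,0,0],[-0.04,0,0],[-0.04,0,0],[0,0,0],[0,0,0],[0,0,0],[0,0,0]],"rot":[[0,0,0],[0,0,0],[0,0,0],[0,0,0],[0,0,0],[0,0,0],[0,0,0],[0,0,0]]}' && python3 - <<'E'
from h import *
im,d=bot.grab_frame("scene"); save("end.png",im)
P=cloud("scene",d)
for t in("roundprop_center","squareprop_center","bust_center","spray","mug","stick_center","looptool_center"):
    for q in bot.trace(t,"scene")[:1]:
        p=P[q["pixels"]&(d>0)]; print(t,round(q["score"],2),np.round(q["extent"]),np.median(p,0).round(3),p[:,2].max().round(3))
E
```

```text
t: 48.7
tool_pos: [0.6271, -0.0173, 0.0396]
tool_rot: [2.799, 1.427, -0.0]
ft_force: [-0.0, -0.4, -1.3]
finger_gap: 0.0337
gripper_force: 35.4
t: 49.5
tool_pos: [0.6271, -0.0173, 0.0396]
tool_rot: [2.799, 1.427, -0.0]
ft_force: [-0.4, -0.2, -1.0]
finger_gap: 0.0502
gripper_force: 0.0
t: 50.3
tool_pos: [0.5934, -0.0662, 0.223]
tool_rot: [2.794, 1.427, 0.007]
ft_force: [-0.2, -1.0, -1.3]
finger_gap: 0.05
gripper_force: 0.0
t: 51.1
tool_pos: [0.4986, -0.1944, 0.2199]
tool_rot: [2.798, 1.429, 0.0]
ft_force: [0.1, 0.4, -1.0]
finger_gap: 0.0503
gripper_force: 0.0
roundprop_center 0.71 [339. 257.  14.  30.] [0.671 0.027 0.063] 0.081
squareprop_center 0.83 [309. 262.  23.  24.] [ 0.634 -0.024  0.058] 0.067
bust_center 0.72 [131. 297.  30.  34.] [ 0.484 -0.397  0.065] 0.105
spray 0.79 [151. 367.  42.  56.] [ 0.672 -0.436  0.1  ] 0.166
mug 0.79 [458. 177.  40.  46.] [0.656 0.427 0.058] 0.096
stick_center 0.91 [164. 221.  51.   7.] [ 0.299 -0.227  0.013] 0.02
looptool_center 0.72 [390. 155.  36.  27.] [0.474 0.382 0.016] 0.023
```

View pics/end.png

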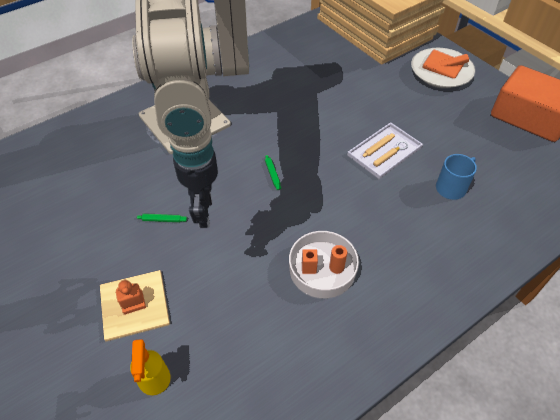

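The final picture shows both tools in the tray at (385,150), the bust upright on the board at (130,297), and both props upright in the tub at (310,262) and (339,258). The spray bottle at (151,367) and the mug at (458,177) have not moved.

```bash
python3 -c "
from station import bot
print(bot.sign_off())"
```

```text
the job is handed in; nothing more can be done
None
```

The job is done and handed in at about 51 s: both tools lie flat side by side in the tray, the bust stands upright in the middle of the board, both props stand upright on the tub floor, and the spray bottle and mug were left alone.

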